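# Set the diverter valve to off and lock it

### The job

Lock out the three-way valve on the stand. First take away the padlock that stands on the base plate in the lever's way and stand it upright on the round cork mat; then turn the lever until it is in line with the inlet pipe (the long one with the gauge), pointing straight away from it, which is off; then put the U-shaped lockout block over the lever and press its feet into the two pockets of the base plate until its shoulders sit flush on the plate. Leave the other things on the bench where they are.

Things in the scene. Friction and masses are not known exactly. Their poses are not given: they have to be found in the camera images.
- stand: fixed valve stand: base plate x -170 to +80, y -110 to +110 mm in its frame, 26 mm thick. Origin: on the lever's pivot axis at bench height; z up. The long inlet pipe runs from the brass three-way valve along +x and carries a round gauge (40 to 75 mm behind the pivot, top 140 mm above the bench); short outlet pipes run along +y and -y to 102 mm, tops 66 mm above the bench
- recess (a point): on the stand, at the plate's top (26 mm above the bench), midway between the two pockets for the block, 75 mm in front (-x) of the pivot; axes as the stand's. Pockets centred 26 mm to either side (y), each 40 (x) x 16 (y) mm, chamfered, 20 mm deep
- lever (a joint): angle of the valve lever about its upright pivot, rad. 0 = off: it points to the stand's -x, in line with the inlet pipe beyond the valve. Grows anticlockwise seen from above (tip to the stand's -y). It does not stop at 0: turns from -1.45 to 1.45 and stays where it is left (friction about 0.3 N m)
- lever_grip (a point): centre of the lever's black hand grip, 130 mm from the pivot, 85 mm above the bench; its -x points outwards along the lever. Grip 58 mm long, 22 wide, 18 tall; the lever is a steel bar 16 wide, 12 thick at the same height, 160 mm from pivot to tip
- padlock: black padlock standing on the base plate in the lever's way: body 50 (x) x 28 (y) x 62 mm tall, steel shackle of 8 mm rod in its xz plane, 40 mm wide, up to 98 mm. Origin: centre of its underside, z up
- block: red lockout block, an inverted U 137 mm tall. Origin: centre of underside, between its feet; z up. Feet 36 (x) x 12 (y) x 18 mm tall, centred at y +-26 mm; above them legs 46 (x) x 18 (y) mm, making shoulders 18 mm up; 34 mm gap (y) between legs; bridge 46 x 70 mm, 93 to 107 mm up; grip rib 44 (x) x 24 (y) mm, 107 to 137 mm up. Same after half a turn
- mat: round cork mat fixed on the bench, 140 mm across, 6 mm thick. Origin: centre of its underside
- mug: white mug, 80 mm across, 95 mm tall, handle to its +y. A bystander. Origin: centre of its underside
- cover: round red valve cover lying flat, 120 mm across, 58 mm tall. A bystander. Origin: centre of its underside
- carton: small cardboard carton, 90 x 120 x 80 mm tall. A bystander. Origin: centre of its underside
- spare_padlock: brass padlock standing on the bench behind the mat and block area, same shape and size as the other padlock. A bystander. Origin: centre of its underside
- plug_case: upright red cylindrical plug case, 62 mm across, 117 mm tall. A bystander. Origin: centre of its underside
- stapler: black stapler, 34 x 135 mm (long side along its y), 41 mm tall. A bystander. Origin: centre of its underside
- tape: roll of clear tape lying flat, 100 mm across, 48 mm tall. A bystander. Origin: centre of its underside
- canister: slim aluminium canister, 34 mm across, 70 mm tall, standing on the valve stand's base plate near its front corner, on the other side of the off position from the lever's start. A bystander. Origin: centre of its underside
There are look-alikes about, which are no part of the job. Of the things that look like the mat, the middle-sized one is meant.

How it is judged:
By the outcome, as a careful person would: the job done as asked, in the order asked, and still so for the second after the job is handed in, with the robot touching nothing.
It also fails if it takes over 72 s, if anything falls off the work surface, if the arm or the gripper's body presses on something with over 40 N, if the wrist force passes 120 N, or if a joint passes its speed limit or range.

### The arm

A 6-joint arm with a two-finger parallel gripper is mounted at the origin on the work surface. World frame = base frame: x ahead of the robot, y to its left, z up, the work surface at z = 0. Lengths are in m, angles in rad, forces in N, time in s.
With the tool pointing down it reaches from about 0.35 to 0.85 m from the base axis. Payload 8.1 kg.
Tool frame: the origin (TCP) lies midway between the tips of the shut fingers; the grasp point (between the pads) lies hold_point_z behind it (hold_point_z is the distance from the TCP to the grasp point, in m); z points along the fingers, y is the line along which they close (so a half turn about z gives the same grasp; the last joint's range is limited). The gripper opens to 93 mm and grips with 3 to 60 N. Pads are 15 mm wide; open, the fingers measure 128 mm over their backs; the gripper's body (75 mm by 188 mm) begins 65 mm behind the grasp point.
Start: joints at [1.03, 0.13, 1.488, -0, 1.523, -0.085], TCP at [0.264, 0.539, 0.219] pointing down, gripper open.
Joint ranges: [-2.96, 2.96], [-0.89, 2.26], [0.02, 2.5], [-1.34, 4.48], [0, 2.73], [-2.66, 2.66]. Speed limits (rad/s): [2.39, 2.39, 2.79, 3.14, 3.14, 3.14].

### API

Orientations are given as a unit quaternion [w, x, y, z].
In Python, from workcell import get_obs, get_image, finish_job, hold_point_z gives the robot as it stands.
- The arm moves only by the tool carry_out, never from a script. Its argument "moves" is a list of rows, each a list of 7 numbers: the turn, a rotation vector about the tool's x, y, z in degrees, then the shift along the tool's x, y, z in mm, then the opening, from 0 (shut) to 1 (fully open). In form: [[ax, ay, az, dx, dy, dz, fingers], ...]. A call has 1 to 12 rows; each row shifts and turns the commanded pose from where the row before left it, along the tool's axes as they then stand; what a row does not reach is not made up. A row lasts 1/10 s, in which the tool goes at most 50 mm and 8.59 degrees, less where a joint would pass 70% of its speed; a pose out of reach is approached as far as the arm can. A call is refused whole if a number of a shift passes 50 or a number of a turn 8.59, either way. A call with a gripper value outside its range is refused whole. The fingers move at their own pace and stop on an object; "force" is the grip in N (left out, the last holds). Time passes only in rows, so rows that do not move let the fingers close. It gives the time, the measured TCP pose, the force, the opening and the grip force at its end, in the units of the state.
- get_obs(): the state, without advancing time (a new reading comes with each control period).
- get_image(name): name is "side" or "top"; returns a dict with "frame" (480x640x3 uint8, blue, green, red), "fx", "fy", "cx", "cy" (pixels), "k1" (the pictures are not rectified: a ray, as slopes to the right and down, at radius r is drawn at 1 + k1 r^2 times it, then the intrinsics apply), "extrinsics" (4x4, takes a point from camera to world coordinates). Camera axes: x right, y up, looking along -z (the intrinsics and any distortion apply to the point x, -y, -z); pixel columns grow to the right and rows downward; lengths in m; the calibration is good to about 2 mm. A picture is of the moment at which its call begins. There is no depth.
- finish_job(): hands the job in; it is judged then, once.
The state is a dict: "t": time; "qpos": joint angles; "joint_velocities": joint speeds; "joint_torque": joint torques, N m; "eef_pos": TCP position; "orientation": TCP orientation; "force": force on the tool from outside, world axes, zero at the start; "torque": the same for the moment, N m; "finger_gap": opening from 0.0 (shut) to 1.0 (fully open); "gripper_force": force on a finger pad.
Only numpy, scipy, OpenCV 4.12 (cv2) and the standard library are available. Lean on these libraries where they do the work, as an engineer would, in place of code of your own. Each camera call takes 0.05 s, during which the arm holds its last target. There are 200 camera calls.

## Working session

There is one attempt and no reset: what is moved stays moved. The work goes in short steps, Python scripts to look and compute and a tool call to move; the robot and the scene stay as the last step left them, time stands still between calls to the robot, and variables do not carry over. Pictures are saved under pics/ and viewed, at most 10 in all, crops included, and the job is handed in when it is done.

Besides the shell and the picture viewer there is one more tool, called as name(argument=value, ...) on one line, values as JSON. carry_out: Moves the arm, as the interface text tells. Its arguments: {"type":"object","properties":{"moves":{"type":"array"},"force":{"type":"number"}},"required":["moves"]}

```bash
mkdir -p pics; ls
cat > h.py <<'E'
import numpy as np, cv2
from workcell import get_obs, get_image, finish_job, hold_point_z
def grab(n,f=None):
    d=get_image(n)
    if f: cv2.imwrite(f,d["frame"])
    return d
def ray(d,u,v):
    x,y=(u-d["cx"])/d["fx"],(v-d["cy"])/d["fy"]
    rd=np.hypot(x,y); r=rd
    for _ in range(30): r=rd/(1+d["k1"]*r*r)
    s=r/rd if rd>0 else 1
    E=np.array(d["extrinsics"]); w=E[:3,:3]@np.array([x*s,-y*s,-1]); return E[:3,3],w
def onz(d,u,v,z):
    o,w=ray(d,u,v); return o+w*(z-o[2])/w[2]
def tri(d1,p1,d2,p2):
    o1,a=ray(d1,*p1);o2,b=ray(d2,*p2)
    a=a/np.linalg.norm(a); b=b/np.linalg.norm(b)
    t=np.linalg.lstsq(np.stack([a,-b],1),o2-o1,rcond=None)[0]
    P,Q=o1+a*t[0],o2+b*t[1]; return (P+Q)/2,np.linalg.norm(P-Q)
def proj(d,P):
    E=np.array(d["extrinsics"]); p=E[:3,:3].T@(np.asarray(P)-E[:3,3]); x,y=p[0]/-p[2],-p[1]/-p[2]
    k=1+d["k1"]*(x*x+y*y); return np.array([d["cx"]+d["fx"]*x*k,d["cy"]+d["fy"]*y*k])
E
python3 - <<'E'
from h import *
import pickle
D={n:grab(n,f"pics/{n}0.png") for n in("top","side")}
pickle.dump(D,open("d0.pkl","wb"))
for n in D: print(n,D[n]["fx"],D[n]["k1"],np.round(D[n]["extrinsics"],3).tolist())
o=get_obs();print(o,hold_point_z)
E
```

```text
pics
top 600.1032270643135 -0.17674605365817422 [[-0.007, 0.998, -0.055, 0.427], [-1.0, -0.007, 0.001, -0.01], [0.0, 0.055, 0.999, 1.891], [0.0, 0.0, 0.0, 1.0]]
side 526.7313439513559 0.009807961599136378 [[-0.998, 0.048, -0.046, 0.46], [-0.066, -0.779, 0.624, 0.891], [-0.005, 0.625, 0.78, 1.183], [0.0, 0.0, 0.0, 1.0]]
{'t': 0.1, 'qpos': array([ 1.02961050e+00,  1.31085276e-01,  1.48915995e+00,  1.71713168e-05,
        1.52302528e+00, -8.53868244e-02]), 'joint_velocities': array([ 0.00149026, -0.0024977 , -0.00394669,  0.00183616, -0.00042269,
        0.00041909]), 'joint_torque': array([ 1.10727069e-03, -5.61337960e+01, -4.93101954e+01,  7.70269590e-02,
        2.89534579e-02, -9.26493954e-05]), 'eef_pos': array([0.26380687, 0.53831593, 0.21769831]), 'orientation': array([-2.66703833e-04,  2.25932166e-01,  9.74142676e-01, -7.95448922e-04]), 'force': array([-1.21190454, -0.28034661, -1.00122037]), 'torque': array([-0.02914933,  0.01097338, -0.02226649]), 'gripper_force': 0.0, 'finger_gap': 1.0005649233725447} 0.0188
```

View pics/top0.png

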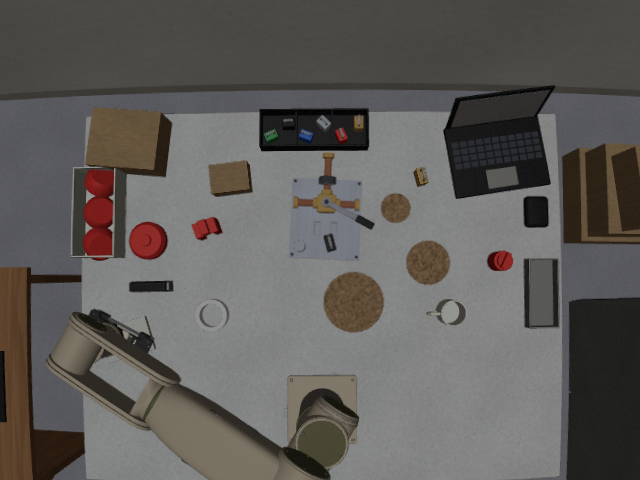

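View pics/side0.png

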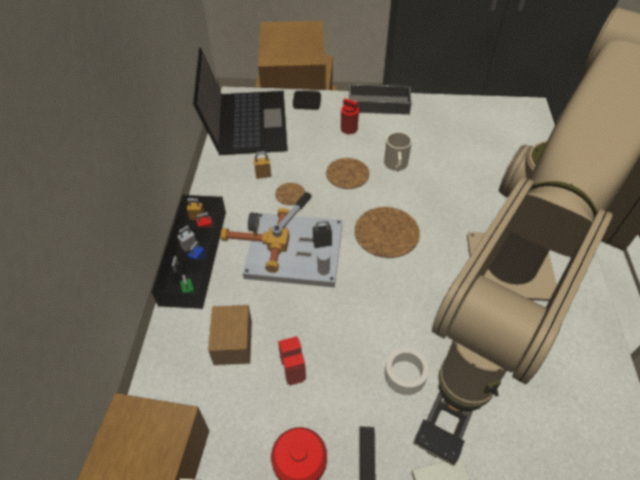

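Top view: stand with pivot near (326,202), lever tip near (372,226), black padlock near (331,242), canister (300,245), middle mat (428,262) and block (207,228). Side view: block at (291,360), padlock (321,235) and mat (347,173).

Run:
```python
import pickle; from h import *
D=pickle.load(open("d0.pkl","rb"))
def c(n,x,y,w,h): return cv2.resize(D[n]["frame"][y:y+h,x:x+w],(400,300),interpolation=cv2.INTER_CUBIC)
a=np.hstack([c("top",275,165,120,100-10),c("top",180,205,60,45)]); b=np.hstack([c("side",225,180,140,105),c("side",255,325,80,60)])
cv2.imwrite("pics/crops0.png",np.vstack([a,b]))
for n in D:
    hsv=cv2.cvtColor(D[n]["frame"],cv2.COLOR_BGR2HSV)
    H,S,V=[hsv[...,i].astype(int) for i in range(3)]
    for nm,m in (("red",((H<6)|(H>174))&(S>150)&(V>60)),("cork",(H>8)&(H<20)&(S>70)&(V>50)),("plate",(H>105)&(H<130)&(S>18)&(V>120))):
        k,l,st,ce=cv2.connectedComponentsWithStats(m.astype(np.uint8))
        for i in range(1,k):
            if st[i,4]>150: print(n,nm,st[i].tolist(),ce[i].round(1), onz(D[n],*ce[i],0.006).round(3))
```

```text
top red [83, 169, 31, 86, 2155] [ 98.5 212.3] [0.626 0.719 0.006]
top red [192, 218, 27, 21, 350] [204.6 227.4] [0.574 0.367 0.006]
top red [130, 222, 36, 37, 1063] [147.3 240.2] [0.534 0.554 0.006]
top red [494, 251, 19, 19, 292] [502.7 260.3] [ 0.462 -0.581  0.006]
top cork [85, 108, 77, 62, 4008] [123.  138.3] [0.867 0.642 0.006]
top cork [605, 144, 35, 90, 1243] [616.2 187.4] [ 0.699 -0.982  0.006]
top cork [579, 148, 61, 95, 986] [593.3 208.2] [ 0.63  -0.896  0.006]
top cork [209, 161, 41, 33, 1095] [228.9 176.9] [0.734 0.291 0.006]
top cork [293, 185, 66, 28, 419] [325.4 201.2] [ 0.653 -0.016  0.006]
top cork [382, 194, 28, 28, 648] [395.3 207.6] [ 0.632 -0.237  0.006]
top cork [407, 241, 42, 43, 1446] [427.7 262.2] [ 0.458 -0.338  0.006]
top cork [0, 267, 33, 213, 5725] [ 14.7 375.9] [0.087 1.018 0.006]
top cork [324, 273, 59, 59, 2765] [353.2 301.8] [ 0.336 -0.101  0.006]
top plate [292, 178, 31, 21, 483] [306.1 187.9] [0.697 0.045 0.006]
top plate [332, 180, 30, 20, 479] [347.  189.6] [ 0.69  -0.085  0.006]
top plate [290, 207, 70, 53, 2621] [322.8 234.6] [ 0.548 -0.007  0.0
[... 355 characters left out ...]
rk [254, 20, 84, 70, 4831] [293.5  55.6] [ 0.697 -0.988  0.006]
side cork [254, 158, 17, 20, 276] [262.1 167.6] [ 0.736 -0.342  0.006]
side cork [326, 158, 43, 31, 1031] [347.3 172.8] [ 0.461 -0.334  0.006]
side cork [276, 183, 29, 22, 493] [289.5 193.2] [ 0.636 -0.234  0.006]
side cork [186, 201, 18, 20, 242] [194.1 209.7] [ 0.915 -0.147  0.006]
side cork [612, 202, 28, 48, 367] [628.9 228.1] [-0.362 -0.154  0.006]
side cork [355, 207, 65, 51, 2565] [386.7 231.7] [ 0.338 -0.097  0.006]
side cork [219, 227, 70, 45, 984] [262.2 242.4] [ 0.694 -0.035  0.006]
side cork [208, 305, 43, 59, 2259] [229.7 334.2] [0.735 0.263 0.006]
side cork [76, 391, 132, 89, 8648] [145.4 440.9] [0.874 0.535 0.006]
```

View pics/crops0.png

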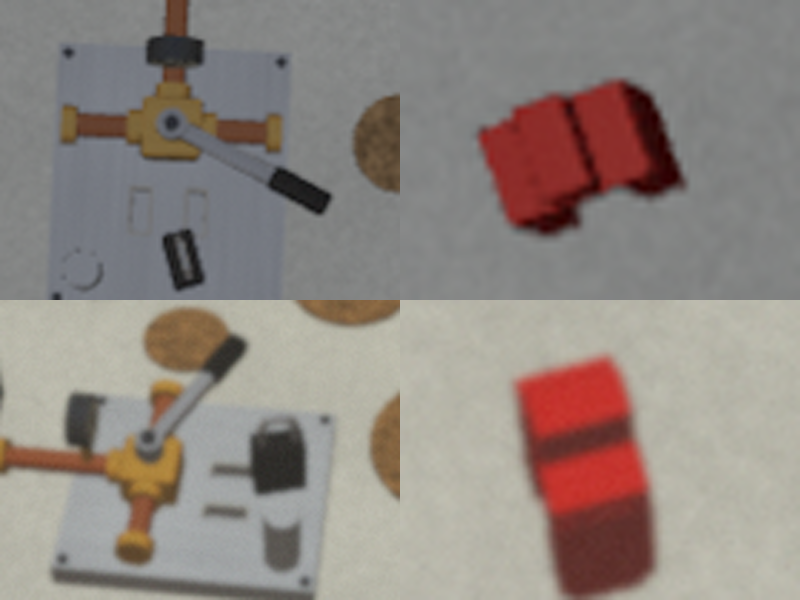

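Crops (top-left, 3.33x): pivot bolt at (172,122), pockets at (140,210) and (196,207), padlock body top about (183,260) turned ~12 deg, lever ~60 deg off. Block stands upright (rib in the middle) and is turned ~20 deg. Canister is at (80,268).

Run:
```python
import pickle; from h import *
D=pickle.load(open("d0.pkl","rb"))
T,S=D["top"],D["side"]
def rect(d,mask,z,nm):
    m=cv2.resize(mask.astype(np.float32),None,fx=1,fy=1)>0.5
    k,l,st,ce=cv2.connectedComponentsWithStats(m.astype(np.uint8))
    for i in np.argsort(-st[1:,4])[:3]+1:
        if st[i,4]<15: continue
        c=max(cv2.findContours((l==i).astype(np.uint8),cv2.RETR_EXTERNAL,cv2.CHAIN_APPROX_NONE)[0],key=len)[:,0]
        P=np.array([onz(d,*p,z)[:2] for p in c],np.float32)*1000
        (cx,cy),wh,a=cv2.minAreaRect(P)
        b=cv2.boxPoints(((cx,cy),wh,a)); print(nm,st[i].tolist(),"c",round(cx,1),round(cy,1),"wh",np.round(wh,1),"ang",round(a,1))
def roi(d,x,y,w,h):
    m=np.zeros((480,640),bool); m[y:y+h,x:x+w]=1; return m
def hsv(d): return [q.astype(int) for q in cv2.split(cv2.cvtColor(d["frame"],cv2.COLOR_BGR2HSV))]
H,Sa,V=hsv(T)
pl=(H>105)&(H<130)&(Sa>18)&(V>90)&roi(T,280,165,95,105)
pl=cv2.morphologyEx(pl.astype(np.uint8),cv2.MORPH_CLOSE,np.ones((31,31)))
rect(T,pl,.026,"plate top")
h2,s2,v2=hsv(S); print("side plate px",[ (h2[y,x],s2[y,x],v2[y,x]) for x,y in((300,262),(330,250),(258,272),(350,260))], "top",[(H[y,x],Sa[y,x],V[y,x]) for x,y in((300,230),(285,230))])
red=((H<8)|(H>172))&(Sa>120)&roi(T,185,212,50,35)
for th in(60,100,115,125): rect(T,red&(V>th),.107,f"blk top V>{th}")
rs=((h2<8)|(h2>172))&(s2>120)&roi(S,270,330,40,60)
for th in(60,150,180): rect(S,rs&(v2>th),.107,f"blk side V>{th}")
rect(T,(V<60)&roi(T,320,230,20,25),.088,"pad top")
rect(S,(v2<75)&roi(S,308,218,30,32),.088,"pad side")
print("V block top"); print(V[216:242,190:222])
print("V padlock top"); print(V[230:254,322:342])
print("canister/pockets rows"); print(V[218:238,311:345])
```

```text
plate top [289, 178, 73, 82, 5472] c 597.0 -15.7 wh [217.1 247.6] ang 87.2
side plate px [(np.int64(105), np.int64(6), np.int64(164)), (np.int64(90), np.int64(3), np.int64(163)), (np.int64(84), np.int64(8), np.int64(166)), (np.int64(28), np.int64(21), np.int64(184))] top [(np.int64(109), np.int64(22), np.int64(129)), (np.int64(90), np.int64(2), np.int64(134))]
blk top V>60 [192, 217, 27, 22, 360] c 566.9 345.9 wh [49.8 73.8] ang 17.9
blk top V>100 [192, 219, 16, 20, 198] c 562.4 361.7 wh [48.7 40.3] ang 19.0
blk top V>100 [206, 217, 11, 17, 113] c 573.1 327.0 wh [44.1 22.9] ang 18.8
blk top V>115 [192, 219, 16, 19, 189] c 562.7 362.3 wh [47.9 39. ] ang 21.0
blk top V>115 [206, 217, 11, 16, 104] c 573.5 327.1 wh [43.3 21. ] ang 18.8
blk top V>125 [192, 220, 16, 18, 176] c 563.3 362.9 wh [46.2 38.3] ang 21.1
blk top V>125 [206, 217, 11, 16, 97] c 574.1 327.4 wh [42.6 20.4] ang 20.3
blk side V>60 [279, 337, 26, 47, 857] c 562.0 369.6 wh [ 47.2 107.6] ang 16.9
blk side V>150 [279, 337, 22, 15, 237] c 572.8 332.9 wh [45.7 29.9] ang 19.4
blk side V>150 [283, 353, 21, 15, 207] c 560.0 371.5
[... 7986 characters left out ...]
 128 119 117 125 129 130 128 122 121 130 128 131 130 130 129 129 121
  108 100  99 116 128 128 127 122 123 129 129 129 128 127 129 130]
 [128 126 120 115 121 122 125 123 119 121 130 130 129 123 111 110 108  90
   59  48  30  84 120 128 126 121 122 128 129 128 128 129 129 131]
 [128 128 126 122 121 123 121 119 119 125 129 129 121  91  58  56  54  60
   44  35  36  60 101 123 122 120 124 130 129 128 127 128 129 131]
 [128 129 128 128 128 128 126 127 127 129 129 130 105  31  35  36  63  81
   60  38  36  45  97 124 121 124 126 129 129 129 129 128 129 131]
 [129 129 129 128 127 127 127 127 127 129 129 130 104  27  36  32  61  86
   87  61  32  35  96 129 128 129 128 129 130 129 127 128 130 130]]
```

carry_out(moves=[[0, 0, -8.2, 0, 0, 0, 1], [0, 0, -8.2, 0, 0, 0, 1], [0, 0, -8.2, 0, 0, 0, 1], [0, 0, -8.2, 0, 0, 0, 1], [0, 0, -8.2, 0, 0, 0, 1], [0, 0, 0, -7, -44, 0, 1], [0, 0, 0, -7, -44, 0, 1], [0, 0, 0, -7, -44, 0, 1], [0, 0, 0, -7, -44, 0, 1], [0, 0, 0, -7, -44, 0, 1], [0, 0, 0, -7, -44, 0, 1], [0, 0, 0, -7, -44, 0, 1]], force=30)

```text
t: 1.3
eef_pos: [0.3907, 0.2519, 0.2183]
orientation: [-0.0, -0.13, 0.992, -0.0]
force: [0.2, 0.3, -0.2]
finger_gap: 1.002
gripper_force: 0.0
```

```bash
cat >> h.py <<'E'
from scipy.spatial.transform import Rotation as R
def go(x,y,z,psi=None):
    "tool-axis shift (mm) and turn (deg) from the measured pose to a TCP target; psi = heading of tool y, deg"
    o=get_obs(); p=o["eef_pos"]*1000; q=o["orientation"]; M=R.from_quat([q[1],q[2],q[3],q[0]]).as_matrix()
    cur=np.degrees(np.arctan2(M[1,1],M[0,1])); w=np.array([x,y,z])-p
    print("t",round(o["t"],2),"tcp",p.round(1),"psi",round(cur,1),"tilt",M[:2,2].round(3),"gap",round(o["finger_gap"]*93,1),"F",o["force"].round(1),"q6",o["qpos"][5].round(2))
    if psi is None: psi=cur
    s,c=np.sin(np.radians(psi)),np.cos(np.radians(psi))
    print("turn z",round(cur-psi,1),"then shift",np.round([-s*w[0]+c*w[1],c*w[0]+s*w[1],-w[2]],1))
E
python3 - <<'E'
import pickle; from h import *
go(520,-27,200,104.8)
D=pickle.load(open("d0.pkl","rb"))
T,S=D["top"],D["side"]
def draw(d,P,loop=True):
    q=np.array([proj(d,p) for p in np.array(P)/1000]); return q
def box(c,yaw,w,h,z):
    a=np.radians(yaw);Rm=np.array([[np.cos(a),-np.sin(a)],[np.sin(a),np.cos(a)]])
    return [list(np.array(c)+Rm@np.array(v))+[z] for v in((w/2,h/2),(w/2,-h/2),(-w/2,-h/2),(-w/2,h/2))]
st=np.array([642,-17.9]);a=np.radians(-2.8);Rs=np.array([[np.cos(a),-np.sin(a)],[np.sin(a),np.cos(a)]])
P=lambda x,y:st+Rs@np.array([x,y])
items=[box(P(-45,0),-2.8,250,220,26),box(P(-75,26),-2.8,40,16,26),box(P(-75,-26),-2.8,40,16,26),box((520.5,-27),14.8,50,28,88),box((520.5,-27),14.8,50,28,26),
 box((566.4,349.3),19.3,44,24,137),box((566.4,349.3),19.3,46,70,107),[(459.5+70*np.cos(t),-336+70*np.sin(t),6) for t in np.linspace(0,6.28,30)],box(P(0,0),0,6,6,95)]
out=[]
for d,rs in((T,[(275,165,120,90),(180,205,60,45)]),(S,[(225,180,140,105),(255,325,80,60)])):
    row=[]
    for x,y,w,h in rs:
        k=400/w; im=cv2.resize(d["frame"][y:y+h,x:x+w],(400,300),interpolation=cv2.INTER_CUBIC)
        for it in items:
            q=((draw(d,it)-[x,y]+.5)*k).astype(np.int32); cv2.polylines(im,[q],True,(0,255,0),1)
        row.append(im)
    out.append(np.hstack(row))
cv2.imwrite("pics/ov.png",np.vstack(out))
V=T["frame"].max(2); m=(V<60).astype(np.uint8); m[:, :350]=0;m[:,380:]=0;m[:205]=0;m[235:]=0
y,x=np.nonzero(m); g=onz(T,x.mean(),y.mean(),.085)*1000; 
W=np.cov(np.array([onz(T,u,v,.085)[:2] for u,v in zip(x,y)]).T); e=np.linalg.eigh(W)[1][:,1]
print("grip top",x.mean(),y.mean(),g.round(1),"dist",np.hypot(*(g[:2]-st)),"dir",np.degrees(np.arctan2(g[1]-st[1],g[0]-st[0])),e)
V=S["frame"].max(2); m=(V<90).astype(np.uint8); m[:, :292]=0;m[:,312:]=0;m[:190]=0;m[210:]=0
y,x=np.nonzero(m); print("grip side",len(x),x.mean(),y.mean(),onz(S,x.mean(),y.mean(),.085)*1000)
E
```

```text
t 1.3 tcp [390.7 251.9 218.3] psi 104.9 tilt [-0. -0.] gap 93.1 F [ 0.2  0.3 -0.2] q6 -1.37
turn z 0.1 then shift [ -53.8 -302.7   18.3]
grip top 364.4672131147541 221.89344262295083 [ 580.5 -133.5   85. ] dist 130.97900553527754 dir -117.99935007216257 [0.47593622 0.8794798 ]
grip side 120 303.2083333333333 199.675 [ 582.15452819 -134.90252725   85.        ]
```

View pics/ov.png

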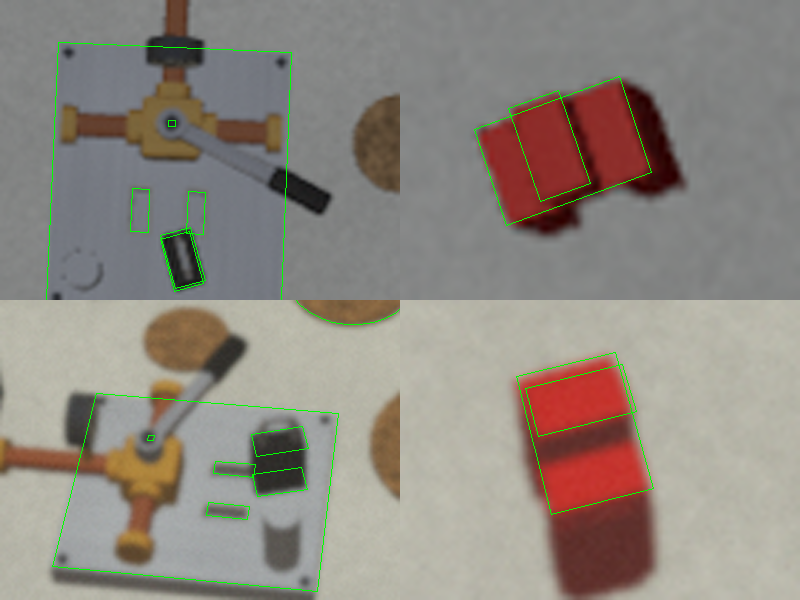

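The overlay matches in both views: plate, pockets, padlock, block and mat lie on their outlines, which confirms the heights. Lever grip is at about (581,-134), roughly 65 deg from off.

carry_out(moves=[[0, 0, 0, -7.7, -43.2, 0, 0.75], [0, 0, 0, -7.7, -43.2, 0, 0.75], [0, 0, 0, -7.7, -43.2, 0, 0.75], [0, 0, 0, -7.7, -43.2, 0, 0.75], [0, 0, 0, -7.7, -43.2, 0, 0.75], [0, 0, 0, -7.7, -43.2, 0, 0.75], [0, 0, 0, -7.7, -43.2, 0, 0.75], [0, 0, 0, 0, 0, 0, 0.75], [0, 0, 0, 0, 0, 40, 0.75], [0, 0, 0, 0, 0, 40, 0.75], [0, 0, 0, 0, 0, 40, 0.75]])

```text
t: 2.4
eef_pos: [0.5201, -0.0244, 0.0972]
orientation: [0.0, -0.129, 0.992, 0.0]
force: [0.1, -0.0, 0.3]
finger_gap: 0.751
gripper_force: 0.0
```

```bash
python3 -c "
from h import *
go(520.5,-27,50,104.8)"
```

```text
t 2.4 tcp [520.1 -24.4  97.2] psi 104.9 tilt [0. 0.] gap 69.9 F [ 0.1 -0.   0.3] q6 -1.98
turn z 0.1 then shift [ 0.2 -2.6 47.2]
```

carry_out(moves=[[0, 0, 0, 0, -2.6, 20, 0.75], [0, 0, 0, 0, 0, 26, 0.75], [0, 0, 0, 0, 0, 0, 0.75], [0, 0, 0, 0, 0, 0, 0.2], [0, 0, 0, 0, 0, 0, 0.2], [0, 0, 0, 0, 0, 0, 0.2], [0, 0, 0, 0, 0, 0, 0.2], [0, 0, 0, 0, 0, 0, 0.2]], force=35)

```text
t: 3.2
eef_pos: [0.5216, -0.0273, 0.0535]
orientation: [0.001, -0.13, 0.992, -0.0]
force: [-0.3, -0.1, -0.5]
finger_gap: 0.371
gripper_force: 0.0
```

```bash
python3 -c "
from h import *
go(520.5,-27,50,104.8)"
```

```text
t 3.2 tcp [521.6 -27.3  53.5] psi 104.9 tilt [ 0.001 -0.   ] gap 34.5 F [-0.3 -0.1 -0.5] q6 -1.98
turn z 0.1 then shift [0.9 0.6 3.5]
```

carry_out(moves=[[0, 0, 0, 0, 0, 0, 0.2], [0, 0, 0, 0, 0, 0, 0.2], [0, 0, 0, 0, 0, 0, 0.2], [0, 0, 0, 0, 0, 0, 0.2], [0, 0, 0, 0, 0, -10, 0.2], [0, 0, 0, 0, 0, -30, 0.2], [0, 0, 0, 0, 0, -40, 0.2], [0, 0, 0, 0, 0, -40, 0.2]])

```text
t: 4.0
eef_pos: [0.5199, -0.0271, 0.1733]
orientation: [-0.001, -0.129, 0.992, 0.0]
force: [1.1, -0.6, -2.3]
finger_gap: 0.296
gripper_force: 35.0
```

```bash
python3 -c "
from h import *
go(459.5,-336,170,65)"
```

```text
t 4.0 tcp [519.9 -27.1 173.3] psi 104.9 tilt [-0.002  0.   ] gap 27.6 F [ 1.1 -0.6 -2.3] q6 -1.98
turn z 39.9 then shift [ -75.8 -305.5    3.3]
```

carry_out(moves=[[0, 0, 8, 0, 0, 0, 0.2], [0, 0, 8, 0, 0, 0, 0.2], [0, 0, 8, 0, 0, 0, 0.2], [0, 0, 8, 0, 0, 0, 0.2], [0, 0, 8, 0, 0, 0, 0.2], [0, 0, 0, -11, -44, 0, 0.2], [0, 0, 0, -11, -44, 0, 0.2], [0, 0, 0, -11, -44, 0, 0.2], [0, 0, 0, -11, -44, 0, 0.2], [0, 0, 0, -11, -44, 0, 0.2], [0, 0, 0, -11, -44, 0, 0.2], [0, 0, 0, -10, -41, 0, 0.2]])

```text
t: 5.2
eef_pos: [0.4593, -0.3375, 0.1726]
orientation: [-0.0, 0.218, 0.976, 0.0]
force: [0.8, 0.3, -2.3]
finger_gap: 0.3
gripper_force: 35.0
```

carry_out(moves=[[0, 0, 0, 0, 0, 0, 0.2], [0, 0, 0, 0, 0, 40, 0.2], [0, 0, 0, 0, 0, 40, 0.2], [0, 0, 0, 0, 0, 30, 0.2], [0, 0, 0, 0, 0, 15, 0.2], [0, 0, 0, 0, 0, 0, 0.2], [0, 0, 0, 0, 0, 0, 0.2]])

```text
t: 5.9
eef_pos: [0.461, -0.336, 0.0489]
orientation: [0.0, 0.217, 0.976, -0.0]
force: [0.5, 0.2, -2.2]
finger_gap: 0.301
gripper_force: 35.0
```

```bash
python3 -c "
from h import *
go(459.5,-336,33,65)"
```

```text
t 5.9 tcp [ 461.  -336.    48.9] psi 64.9 tilt [ 0.001 -0.001] gap 28.0 F [ 0.5  0.2 -2.2] q6 -1.85
turn z -0.1 then shift [ 1.3 -0.7 15.9]
```

carry_out(moves=[[0, 0, 0, 0, 0, 10, 0.2], [0, 0, 0, 0, 0, 3, 0.2], [0, 0, 0, 0, 0, 2, 0.2], [0, 0, 0, 0, 0, 1, 0.2], [0, 0, 0, 0, 0, 0, 0.2]])

```text
t: 6.4
eef_pos: [0.4607, -0.3359, 0.0331]
orientation: [0.0, 0.217, 0.976, -0.0]
force: [-2.8, 2.8, 7.0]
finger_gap: 0.302
gripper_force: 35.0
```

carry_out(moves=[[0, 0, 0, 0, 0, -0.5, 0.2], [0, 0, 0, 0, 0, 0, 0.7], [0, 0, 0, 0, 0, 0, 0.7], [0, 0, 0, 0, 0, 0, 0.7], [0, 0, 0, 0, 0, 0, 0.7], [0, 0, 0, 0, 0, -15, 0.7], [0, 0, 0, 0, 0, -35, 0.7], [0, 0, 0, 0, 0, -45, 0.7], [0, 0, 0, 0, 0, -45, 0.7], [0, 0, 0, 0, 0, 0, 0.7]])

```text
t: 7.4
eef_pos: [0.4639, -0.3387, 0.1819]
orientation: [0.006, 0.217, 0.976, -0.003]
force: [0.3, 0.8, 0.7]
finger_gap: 0.701
gripper_force: 0.0
```

Run:
```python
from h import *
import numpy as np
# lever grip at 130 mm from pivot; lever heading -118; tool y across lever => psi=-118+90=-28 or 152
go(580.8,-133.8,170,-28); go(580.8,-133.8,170,152)
```

```text
t 7.4 tcp [ 463.9 -338.7  181.9] psi 64.9 tilt [ 0.01  -0.009] gap 65.2 F [0.3 0.8 0.7] q6 -1.85
turn z 92.9 then shift [235.8   7.   11.9]
t 7.4 tcp [ 463.9 -338.7  181.9] psi 64.9 tilt [ 0.01  -0.009] gap 65.2 F [0.3 0.8 0.7] q6 -1.85
turn z -87.1 then shift [-235.8   -7.    11.9]
```

carry_out(moves=[[0, 0, 8.5, 0, 0, 0, 0.7], [0, 0, 8.5, 0, 0, 0, 0.7], [0, 0, 8.5, 0, 0, 0, 0.7], [0, 0, 8.5, 0, 0, 0, 0.7], [0, 0, 8.5, 0, 0, 0, 0.7], [0, 0, 8.5, 0, 0, 0, 0.7], [0, 0, 8.5, 0, 0, 0, 0.7], [0, 0, 8.5, 0, 0, 0, 0.7], [0, 0, 8.5, 0, 0, 0, 0.7], [0, 0, 8.5, 0, 0, 0, 0.7], [0, 0, 7.9, 0, 0, 0, 0.7]])

```text
t: 8.5
eef_pos: [0.4604, -0.3357, 0.1729]
orientation: [0.0, 0.859, 0.512, 0.0]
force: [-0.2, -0.6, 0.6]
finger_gap: 0.7
gripper_force: 0.0
```

carry_out(moves=[[0, 0, 0, 46, 1.4, 2, 0.6], [0, 0, 0, 46, 1.4, 2, 0.6], [0, 0, 0, 46, 1.4, 2, 0.6], [0, 0, 0, 46, 1.4, 2, 0.6], [0, 0, 0, 46, 1.4, 2, 0.6], [0, 0, 0, 4, 0, 2, 0.6], [0, 0, 0, 0, 0, 0, 0.6], [0, 0, 0, 0, 0, 0, 0.6]])

```text
t: 9.3
eef_pos: [0.5761, -0.1332, 0.1604]
orientation: [0.0, 0.857, 0.515, -0.0]
force: [-0.0, 0.1, -0.2]
finger_gap: 0.598
gripper_force: 0.0
```

Run:
```python
from h import *
d=grab("top","pics/top1.png"); s=grab("side","pics/side1.png")
cv2.imwrite("pics/m1.png",np.hstack([cv2.resize(d["frame"][150:300,270:470],(400,300)),cv2.resize(s["frame"][90:270,230:430],(400,300))]))
go(580.8,-133.8,67,-28)
```

```text
t 9.4 tcp [ 576.  -133.8  160.5] psi -28.1 tilt [ 0. -0.] gap 55.8 F [0.1 0.9 0.7] q6 0.18
turn z -0.1 then shift [ 2.2  4.3 93.5]
```

View pics/m1.png

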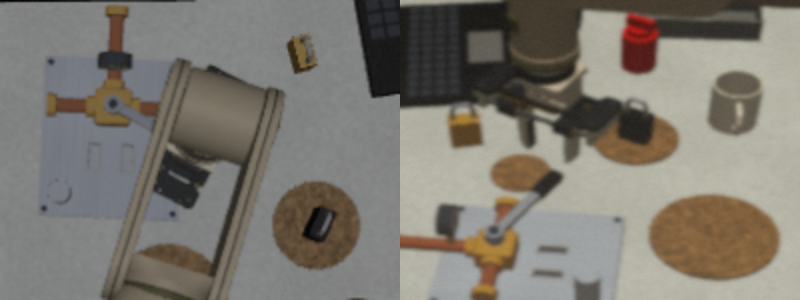

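The padlock stands upright on the middle mat (left half (320,224), right half (635,125)). The gripper is above the lever grip.

carry_out(moves=[[0, 0, 0, 2.2, 4.3, 25, 0.6], [0, 0, 0, 0, 0, 35, 0.6], [0, 0, 0, 0, 0, 33, 0.6], [0, 0, 0, 0, 0, 0, 0.6], [0, 0, 0, 0, 0, 0, 0.15], [0, 0, 0, 0, 0, 0, 0.15], [0, 0, 0, 0, 0, 0, 0.15], [0, 0, 0, 0, 0, 0, 0.15], [0, 0, 0, 0, 0, 0, 0.15], [0, 0, 0, 0, 0, 0, 0.15], [0, 0, 0, 0, 0, 0, 0.15]], force=20)

```text
t: 10.5
eef_pos: [0.5821, -0.1327, 0.0684]
orientation: [0.001, 0.857, 0.515, 0.001]
force: [-1.2, -0.0, 5.9]
finger_gap: 0.237
gripper_force: 20.0
```

Run:
```python
from h import *
go(580.8,-133.8,67,-28)
```

```text
t 10.5 tcp [ 582.1 -132.7   68.4] psi -28.0 tilt [ 0.002 -0.001] gap 22.1 F [-1.2 -0.   5.9] q6 0.18
turn z -0.0 then shift [-1.6 -0.6  1.4]
```

carry_out(moves=[[0, 0, 2.7, 0, 0, 0, 0.15], [0, 0, 0, 0, -12.3, 0, 0.15], [0, 0, 5.4, 0, 0, 0, 0.15], [0, 0, 0, 0, -12.3, 0, 0.15], [0, 0, 5.4, 0, 0, 0, 0.15], [0, 0, 0, 0, -12.3, 0, 0.15], [0, 0, 5.4, 0, 0, 0, 0.15], [0, 0, 0, 0, -12.3, 0, 0.15], [0, 0, 5.4, 0, 0, 0, 0.15], [0, 0, 0, 0, -12.3, 0, 0.15], [0, 0, 5.4, 0, 0, 0, 0.15], [0, 0, 0, 0, -12.3, 0, 0.15]])

```text
t: 11.7
eef_pos: [0.5293, -0.0823, 0.0679]
orientation: [0.001, 0.961, 0.278, 0.0]
force: [-1.2, -8.5, 6.7]
finger_gap: 0.236
gripper_force: 20.7
```

```bash
cat >> h.py <<'E'
def lev():
    p=get_obs()["eef_pos"]*1000; v=p[:2]-[642,-17.9]; h=np.degrees(np.arctan2(v[1],v[0]))%360
    print("r",np.hypot(*v).round(1),"lever deg",round(h-177.2,2)); go(642-130*np.cos(np.radians(2.8)),-17.9+130*np.sin(np.radians(2.8)),67,-92.8)
E
python3 -c "
from h import *
lev()"
```

```text
r 129.8 lever deg 32.55
t 11.7 tcp [529.3 -82.3  67.9] psi -57.7 tilt [ 0.001 -0.002] gap 22.0 F [-1.2 -8.5  6.7] q6 0.76
turn z 35.1 then shift [-20.6 -69.8   0.9]
```

carry_out(moves=[[0, 0, 5.4, 0, 0, 0, 0.15], [0, 0, 0, 0, -12.3, 0, 0.15], [0, 0, 5.4, 0, 0, 0, 0.15], [0, 0, 0, 0, -12.3, 0, 0.15], [0, 0, 5.4, 0, 0, 0, 0.15], [0, 0, 0, 0, -12.3, 0, 0.15], [0, 0, 5.4, 0, 0, 0, 0.15], [0, 0, 0, 0, -12.3, 0, 0.15], [0, 0, 5.4, 0, 0, 0, 0.15], [0, 0, 0, 0, -12.3, 0, 0.15], [0, 0, 5.4, 0, 0, 0, 0.15], [0, 0, 0, 0, -12.3, 0, 0.15]])

```text
t: 12.9
eef_pos: [0.511, -0.0107, 0.0673]
orientation: [0.0, 1.0, -0.0, -0.001]
force: [-5.4, -7.4, 6.7]
finger_gap: 0.243
gripper_force: 20.7
```

carry_out(moves=[[0, 0, 2.7, 0, 0, 0, 0.15], [0, 0, 0, 0, 0, 0, 0.15], [0, 0, 0, 0, 0, 0, 0.15]])

```text
t: 13.2
eef_pos: [0.5109, -0.0091, 0.0673]
orientation: [-0.001, 1.0, -0.022, -0.001]
force: [-3.9, 2.5, 8.4]
finger_gap: 0.239
gripper_force: 19.9
```

```bash
python3 -c "
from h import *
lev()"
```

```text
r 131.4 lever deg -1.06
t 13.2 tcp [510.9  -9.1  67.3] psi -92.5 tilt [-0.001  0.001] gap 22.2 F [-3.9  2.5  8.4] q6 1.49
turn z 0.3 then shift [1.3 2.4 0.3]
```

carry_out(moves=[[0, 0, 0, 0, 2.4, 0, 0.15], [0, 0, 0, 0, 0, 0, 0.15], [0, 0, 0, 0, 0, 0, 0.15], [0, 0, 0, 0, 0, 0, 0.5], [0, 0, 0, 0, 0, 0, 0.5], [0, 0, 0, 0, 0, 0, 0.5], [0, 0, 0, 0, 0, 0, 0.5], [0, 0, 0, 0, 0, -20, 0.5], [0, 0, 0, 0, 0, -40, 0.5], [0, 0, 0, 0, 0, -45, 0.5], [0, 0, 0, 0, 0, -45, 0.5], [0, 0, 0, 0, 0, 0, 0.5]])

```text
t: 14.4
eef_pos: [0.5159, -0.0136, 0.225]
orientation: [0.001, 1.0, -0.024, 0.006]
force: [0.9, 0.6, 0.7]
finger_gap: 0.498
gripper_force: 0.0
```

```bash
python3 -c "
from h import *
# block x axis heading 19.3; first squeeze along x: tool y heading 19.3 or -160.7; for y squeeze 109.3 / -70.7
go(566.4,349.3,220,-70.7); go(566.4,349.3,220,-160.7);go(566.4,349.3,220,19.3)"
```

```text
t 14.4 tcp [515.9 -13.6 225. ] psi -92.8 tilt [ 0.012 -0.001] gap 46.3 F [0.9 0.6 0.7] q6 1.49
turn z -22.1 then shift [ 167.6 -325.8    5. ]
t 14.4 tcp [515.9 -13.6 225. ] psi -92.8 tilt [ 0.012 -0.001] gap 46.3 F [0.9 0.6 0.7] q6 1.49
turn z 67.9 then shift [-325.8 -167.6    5. ]
t 14.4 tcp [515.9 -13.6 225. ] psi -92.8 tilt [ 0.012 -0.001] gap 46.3 F [0.9 0.6 0.7] q6 1.49
turn z -112.1 then shift [325.8 167.6   5. ]
```

carry_out(moves=[[0, 0, -8, 0, 0, 0, 0.9], [0, 0, -8, 0, 0, 0, 0.9], [0, 0, -8, 0, 0, 0, 0.9], [0, 0, -8, 0, 0, 0, 0.9], [0, 0, -8, 0, 0, 0, 0.9], [0, 0, -8, 0, 0, 0, 0.9], [0, 0, -8, 0, 0, 0, 0.9], [0, 0, -8, 0, 0, 0, 0.9], [0, 0, -8, 0, 0, 0, 0.9], [0, 0, -8, 0, 0, 0, 0.9], [0, 0, -8, 0, 0, 0, 0.9], [0, 0, -8, 0, 0, 0, 0.9]])

```text
t: 15.6
eef_pos: [0.5118, -0.0131, 0.2164]
orientation: [-0.0, 0.685, 0.729, -0.0]
force: [-0.1, -0.4, 0.3]
finger_gap: 0.903
gripper_force: 0.0
```

carry_out(moves=[[0, 0, -8, 0, 0, 0, 0.9], [0, 0, -8, 0, 0, 0, 0.9], [0, 0, 0, 41, 21, 0, 0.9], [0, 0, 0, 41, 21, 0, 0.9], [0, 0, 0, 41, 21, 0, 0.9], [0, 0, 0, 41, 21, 0, 0.9], [0, 0, 0, 41, 21, 0, 0.9], [0, 0, 0, 41, 21, 0, 0.9], [0, 0, 0, 41, 21, 0, 0.9], [0, 0, 0, 39, 20, 0, 0.9], [0, 0, 0, 0, 0, 0, 0.9], [0, 0, 0, 0, 0, 0, 0.9]])

```text
t: 16.8
eef_pos: [0.5621, 0.3503, 0.2156]
orientation: [-0.0, 0.578, 0.816, -0.001]
force: [-0.5, -0.2, 0.0]
finger_gap: 0.898
gripper_force: 0.0
```

Run:
```python
from h import *
go(566.4,349.3,112,19.3)
d=grab("top","pics/t2.png"); s=grab("side","pics/s2.png")
st=np.array([642,-17.9]);a=np.radians(-2.8);Rs=np.array([[np.cos(a),-np.sin(a)],[np.sin(a),np.cos(a)]])
P=lambda x,y,z:np.append(st+Rs@np.array([x,y]),z)/1000
out=[]
for D,(x,y,w,h) in((d,(275,165,120,90)),(s,(225,180,140,105))):
    im=cv2.resize(D["frame"][y:y+h,x:x+w],(400,300),interpolation=cv2.INTER_CUBIC); k=400/w
    for pts in([P(0,0,.095),P(-160,0,.091)],[P(-55,34,.026),P(-95,34,.026),P(-95,18,.026),P(-55,18,.026)],[P(-55,-34,.026),P(-95,-34,.026),P(-95,-18,.026),P(-55,-18,.026)],[P(80,0,.055),P(150,0,.055)]):
        q=((np.array([proj(D,p) for p in pts])-[x,y]+.5)*k).astype(np.int32); cv2.polylines(im,[q],len(pts)>2,(0,255,0),1)
    out.append(im)
    V=D["frame"].max(2); hsv=cv2.cvtColor(D["frame"],cv2.COLOR_BGR2HSV)
    c=proj(D,P(-130,0,.085)).astype(int); m=np.zeros_like(V); m[c[1]-14:c[1]+15,c[0]-14:c[0]+15]=1; m&=(V<65).astype(np.uint8)
    yy,xx=np.nonzero(m); g=onz(D,xx.mean(),yy.mean(),.085)[:2]*1000; l=Rs.T@(g-st); print("grip",len(xx),g.round(1),"stand",l.round(1),"lever deg",np.degrees(np.arctan2(-l[1],-l[0])).round(2))
cv2.imwrite("pics/ov2.png",np.hstack(out))
```

```text
t 16.8 tcp [562.1 350.3 215.6] psi 19.3 tilt [-0.002 -0.001] gap 83.5 F [-0.5 -0.2  0. ] q6 0.14
turn z 0.0 then shift [ -2.4   3.8 103.6]
grip 117 [511.  -11.9] stand [-131.1   -0.4] lever deg 0.17
grip 1 [548.9   7.4] stand [-94.2  20.8] lever deg -12.42
```

View pics/ov2.png

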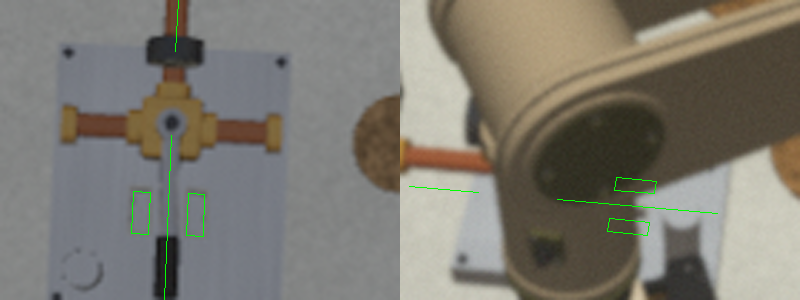

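The lever lies on the off line (left half, grip at (166,265)) and points straight away from the inlet pipe. The side view is blocked by the arm.

carry_out(moves=[[0, 0, 0, -2.4, 3.8, 40, 0.8], [0, 0, 0, 0, 0, 40, 0.8], [0, 0, 0, 0, 0, 16, 0.8], [0, 0, 0, 0, 0, 5, 0.8], [0, 0, 0, 0, 0, 0, 0.8], [0, 0, 0, 0, 0, 0, 0.4], [0, 0, 0, 0, 0, 0, 0.4], [0, 0, 0, 0, 0, 0, 0.4], [0, 0, 0, 0, 0, 0, 0.4], [0, 0, 0, 0, 0, 0, 0.4], [0, 0, 0, 0, 0, 0, 0.4], [0, 0, 0, 0, 0, 0, 0.4]], force=8)

```text
t: 18.1
eef_pos: [0.5675, 0.3489, 0.1169]
orientation: [0.0, 0.579, 0.815, 0.001]
force: [0.4, 0.7, 5.1]
finger_gap: 0.468
gripper_force: 8.0
```

Run:
```python
from h import *
go(566.4,349.3,112,19.3)
# stand yaw/edges from line fits on t0 top picture
import pickle
T=pickle.load(open("d0.pkl","rb"))["top"]; f=T["frame"].astype(float); b=f[...,0]-f[...,2]  # bluish plate vs neutral bench
b=cv2.GaussianBlur(b,(0,0),.7)
def edge(rows,c0,c1,sgn,z=.026):
    P=[]
    for r in rows:
        seg=b[r,c0:c1]; g=np.diff(seg)*sgn; i=g.argmax()
        if 0<i<len(g)-1:
            w=np.clip(g[i-1:i+2],0,None); P.append(onz(T,c0+i+.5+(w@[-1,0,1])/w.sum(),r,z)[:2]*1000)
    P=np.array(P); c=np.polyfit(P[:,0],P[:,1],1); r=P[:,1]-np.polyval(c,P[:,0]); k=abs(r)<3; c=np.polyfit(P[k,0],P[k,1],1)
    return np.degrees(np.arctan(c[0])),np.polyval(c,597),k.sum(),r[k].std()
print("left",edge(range(184,255),283,300,1)); print("right",edge([*range(184,198),*range(232,255)],352,372,-1))
```

```text
t 18.1 tcp [567.5 348.9 116.9] psi 19.2 tilt [0.001 0.001] gap 43.5 F [0.4 0.7 5.1] q6 0.14
turn z -0.1 then shift [ 0.8 -0.9  4.9]
left (np.float64(-3.166472708373601), np.float64(94.16811000976249), np.int64(31), np.float64(1.371855896421749))
right (np.float64(-2.878489597159306), np.float64(-125.50199961638435), np.int64(37), np.float64(0.3040205646035626))
```

carry_out(moves=[[0, 0, 0, 0, 0, 0, 0.8], [0, 0, 0, 0, 0, 0, 0.8], [0, 0, 0, 0, 0, 0, 0.8], [0, 0, 0, 0, 0, -20, 0.8], [0, 0, 0, 0, 0, -25, 0.8], [0, 0, 8.2, 0, 0, 0, 0.8], [0, 0, 8.2, 0, 0, 0, 0.8], [0, 0, 8.2, 0, 0, 0, 0.8], [0, 0, 8.2, 0, 0, 0, 0.8], [0, 0, 8.2, 0, 0, 0, 0.8], [0, 0, 8.2, 0, 0, 0, 0.8], [0, 0, 8.2, 0, 0, 0, 0.8]])

```text
t: 19.3
eef_pos: [0.5668, 0.3485, 0.1607]
orientation: [0.0, 0.901, 0.434, -0.0]
force: [0.3, -0.4, 0.6]
finger_gap: 0.801
gripper_force: 0.0
```

carry_out(moves=[[0, 0, 8.2, 0, 0, 0, 0.7], [0, 0, 8.2, 0, 0, 0, 0.7], [0, 0, 8.2, 0, 0, 0, 0.7], [0, 0, 8, 0, 0, 0, 0.7], [0, 0, 0, 0, 0, 0, 0.7], [0, 0, 0, 0, 0, 0, 0.7]])

```text
t: 19.9
eef_pos: [0.5669, 0.3485, 0.1608]
orientation: [0.0, 0.986, 0.169, -0.0]
force: [0.0, 0.5, 0.3]
finger_gap: 0.7
gripper_force: 0.0
```

Run:
```python
from h import *
go(567.5,348.9,114,-70.8)
```

```text
t 19.9 tcp [566.9 348.5 160.8] psi -70.6 tilt [-0. -0.] gap 65.1 F [0.  0.5 0.3] q6 1.71
turn z 0.2 then shift [ 0.7 -0.2 46.8]
```

carry_out(moves=[[0, 0, 0, 0.7, 0, 30, 0.7], [0, 0, 0, 0, 0, 17, 0.7], [0, 0, 0, 0, 0, 0, 0.7], [0, 0, 0, 0, 0, 0, 0.2], [0, 0, 0, 0, 0, 0, 0.2], [0, 0, 0, 0, 0, 0, 0.2], [0, 0, 0, 0, 0, 0, 0.2], [0, 0, 0, 0, 0, 0, 0.2], [0, 0, 0, 0, 0, 0, 0.2], [0, 0, 0, 0, 0, 0, 0.2], [0, 0, 0, 0, 0, 0, 0.2], [0, 0, 0, 0, 0, 0, 0.2]], force=55)

```text
t: 21.1
eef_pos: [0.5679, 0.349, 0.1145]
orientation: [-0.0, 0.986, 0.167, 0.0]
force: [0.4, 0.6, 2.7]
finger_gap: 0.255
gripper_force: 54.9
```

Run:
```python
from h import *
go(567.5,348.9,114,-70.8)
```

```text
t 21.1 tcp [567.9 349.  114.5] psi -70.8 tilt [0. 0.] gap 23.7 F [0.4 0.6 2.7] q6 1.71
turn z -0.0 then shift [-0.4 -0.1  0.5]
```

carry_out(moves=[[0, 0, 0, 0, 0, -20, 0.2], [0, 0, 0, 0, 0, -40, 0.2], [0, 0, 0, 0, 0, -40, 0.2], [0, 0, 0, 0, 0, -25, 0.2], [0, 0, 7.4, 0, 0, 0, 0.2], [0, 0, 7.4, 0, 0, 0, 0.2], [0, 0, 7.3, 0, 0, 0, 0.2], [0, 0, 0, 0, 0, 0, 0.2]])

```text
t: 21.9
eef_pos: [0.5673, 0.3485, 0.2381]
orientation: [0.0, 1.0, -0.027, -0.001]
force: [0.0, 0.7, -3.2]
finger_gap: 0.254
gripper_force: 54.9
```

Run:
```python
from h import *
go(567,-14.2,235,-92.9)
```

```text
t 21.9 tcp [567.3 348.5 238.1] psi -93.0 tilt [-0.002 -0.001] gap 23.6 F [ 0.   0.7 -3.2] q6 2.1
turn z -0.1 then shift [ 18.1 362.2   3.1]
```

carry_out(moves=[[0, 0, 0, 2, 40.2, 0, 0.2], [0, 0, 0, 2, 40.2, 0, 0.2], [0, 0, 0, 2, 40.2, 0, 0.2], [0, 0, 0, 2, 40.2, 0, 0.2], [0, 0, 0, 2, 40.2, 0, 0.2], [0, 0, 0, 2, 40.2, 0, 0.2], [0, 0, 0, 2, 40.2, 0, 0.2], [0, 0, 0, 2, 40.2, 0, 0.2], [0, 0, 0, 2, 40.2, 0, 0.2], [0, 0, 0, 0, 0, 0, 0.2], [0, 0, 0, 0, 0, 0, 0.2], [0, 0, 0, 0, 0, 0, 0.2]])

```text
t: 23.1
eef_pos: [0.5671, -0.0127, 0.2388]
orientation: [-0.0, 1.0, -0.024, -0.0]
force: [0.7, 0.4, -2.7]
finger_gap: 0.256
gripper_force: 54.9
```

Run:
```python
from h import *
go(567,-14.2,225,-92.9)
d=grab("top","pics/t3.png"); s=grab("side","pics/s3.png")
cv2.imwrite("pics/m3.png",np.hstack([cv2.resize(d["frame"][165:275,265:412],(400,300),interpolation=cv2.INTER_CUBIC),cv2.resize(s["frame"][165:285,225:385],(400,300),interpolation=cv2.INTER_CUBIC)]))
```

```text
t 23.1 tcp [567.1 -12.7 238.8] psi -92.8 tilt [-0.001  0.001] gap 23.8 F [ 0.7  0.4 -2.7] q6 1.51
turn z 0.1 then shift [-0.   1.5 13.8]
```

View pics/m3.png

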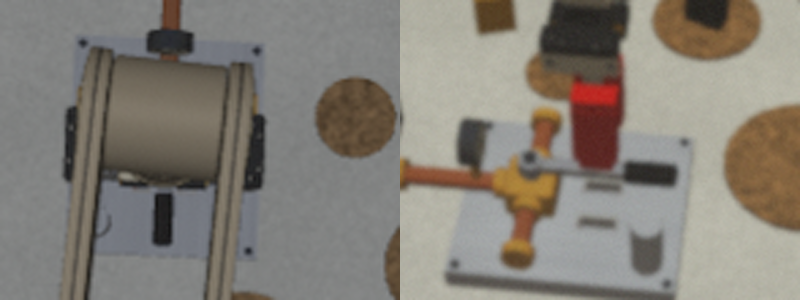

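Right half: the block is upright in the gripper above the lever and lined up over the two pockets at (603,187) and (597,222).

carry_out(moves=[[0, 0, 0, 0, 1.5, 15, 0.2], [0, 0, 0, 0, 0, 20, 0.2], [0, 0, 0, 0, 0, 20, 0.2], [0, 0, 0, 0, 0, 20, 0.2], [0, 0, 0, 0, 0, 15, 0.2], [0, 0, 0, 0, 0, 0, 0.2], [0, 0, 0, 0, 0, 0, 0.2]])

```text
t: 23.9
eef_pos: [0.5671, -0.0146, 0.1489]
orientation: [-0.0, 1.0, -0.025, -0.0]
force: [0.7, -0.5, -2.4]
finger_gap: 0.249
gripper_force: 54.9
```

Run:
```python
from h import *
go(567,-14.2,122.5,-92.9)
d=grab("top"); s=grab("side")
# pockets & feet, side view: outer +y leg face corner positions
cv2.imwrite("pics/m4.png",cv2.resize(s["frame"][195:285,245:365],(800,600),interpolation=cv2.INTER_CUBIC))
```

```text
t 23.9 tcp [567.1 -14.6 148.9] psi -92.9 tilt [-0.001  0.   ] gap 23.2 F [ 0.7 -0.5 -2.4] q6 1.5
turn z 0.0 then shift [-0.1 -0.4 26.4]
```

View pics/m4.png

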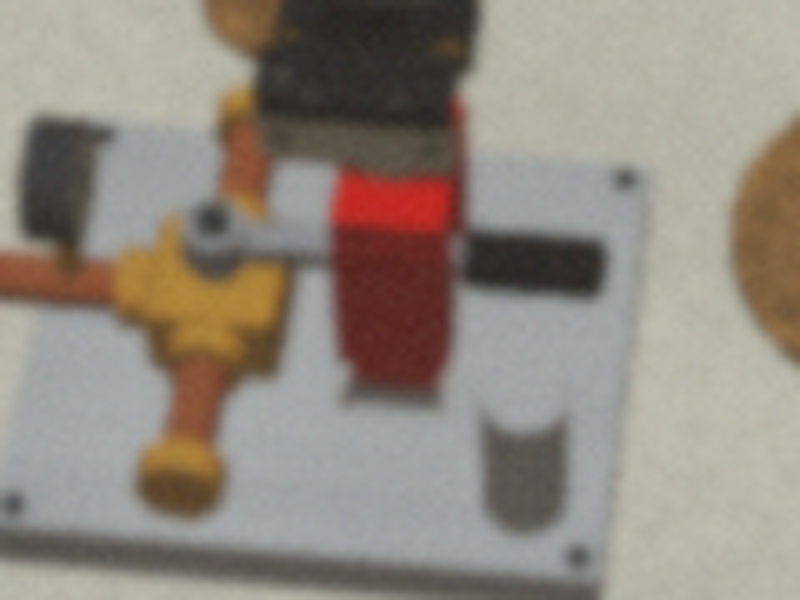

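The foot (352–437, y≈385) hangs just above its pocket (345–440, y≈395), centred.

carry_out(moves=[[0, 0, 0, 0, 0, 4, 0.2], [0, 0, 0, 0, 0, 3, 0.2], [0, 0, 0, 0, 0, 3, 0.2], [0, 0, 0, 0, 0, 2, 0.2], [0, 0, 0, 0, 0, 0, 0.2]])

```text
t: 24.5
eef_pos: [0.5673, -0.015, 0.1368]
orientation: [-0.0, 1.0, -0.026, 0.0]
force: [1.1, 0.2, -2.4]
finger_gap: 0.256
gripper_force: 54.9
```

Feet are in (136.8 < 140.5) with no contact force.

carry_out(moves=[[0, 0, 0, 0, 0, 3, 0.2], [0, 0, 0, 0, 0, 3, 0.2], [0, 0, 0, 0, 0, 3, 0.2], [0, 0, 0, 0, 0, 2, 0.2], [0, 0, 0, 0, 0, 0, 0.2]])

```text
t: 25.0
eef_pos: [0.5672, -0.0149, 0.1257]
orientation: [-0.0, 1.0, -0.025, -0.0]
force: [2.6, -0.0, -4.1]
finger_gap: 0.254
gripper_force: 54.9
```

carry_out(moves=[[0, 0, 0, 0, 0, 2, 0.2], [0, 0, 0, 0, 0, 2, 0.2], [0, 0, 0, 0, 0, 1, 0.2], [0, 0, 0, 0, 0, 0, 0.2]])

```text
t: 25.4
eef_pos: [0.5678, -0.0149, 0.1224]
orientation: [-0.0, 1.0, -0.025, 0.001]
force: [-0.4, 0.8, 4.9]
finger_gap: 0.249
gripper_force: 54.9
```

carry_out(moves=[[0, 0, 0, 0, 0, 1, 0.2], [0, 0, 0, 0, 0, 1, 0.2], [0, 0, 0, 0, 0, 0, 0.2]])

```text
t: 25.7
eef_pos: [0.5683, -0.0148, 0.1223]
orientation: [0.0, 1.0, -0.025, 0.001]
force: [-5.8, 1.9, 16.3]
finger_gap: 0.25
gripper_force: 54.9
```

Firmly seated: the height holds while the force climbs. Release and withdraw.

carry_out(moves=[[0, 0, 0, 0, 0, -1.5, 0.2], [0, 0, 0, 0, 0, 0, 0.55], [0, 0, 0, 0, 0, 0, 0.55], [0, 0, 0, 0, 0, 0, 0.55], [0, 0, 0, 0, 0, 0, 0.55], [0, 0, 0, 0, 0, -20, 0.55], [0, 0, 0, 0, 0, -40, 0.55], [0, 0, 0, 0, 0, -50, 0.55], [0, 0, 0, 0, 0, -30, 0.55]])

```text
t: 26.6
eef_pos: [0.5681, -0.0151, 0.2646]
orientation: [0.0, 1.0, -0.025, 0.002]
force: [0.1, 0.3, 0.8]
finger_gap: 0.548
gripper_force: 0.0
```

carry_out(moves=[[0, 0, 0, 0, -45, 0, 0.55], [0, 0, 0, 0, -45, 0, 0.55], [0, 0, 0, 0, -45, 0, 0.55], [0, 0, 0, 0, -45, 0, 0.55], [0, 0, 0, 0, -45, 0, 0.55], [0, 0, 0, 0, -45, 0, 0.55], [0, 0, 0, 0, 0, 0, 0.55], [0, 0, 0, 0, 0, 0, 0.55]])

```text
t: 27.4
eef_pos: [0.5805, 0.2556, 0.2599]
orientation: [0.0, 1.0, -0.024, -0.0]
force: [-0.8, -0.3, -0.1]
finger_gap: 0.55
gripper_force: 0.0
```

Run:
```python
from h import *
go(567,-14.2,122.5,-92.9)
d=grab("top","pics/t5.png"); s=grab("side","pics/s5.png")
T=cv2.resize(d["frame"][160:310,275:475],(400,300),interpolation=cv2.INTER_CUBIC)
cv2.imwrite("pics/m5.png",np.hstack([T,cv2.resize(s["frame"][120:300,225:465],(400,300),interpolation=cv2.INTER_CUBIC)]))
hsv=cv2.cvtColor(d["frame"],cv2.COLOR_BGR2HSV); m=((hsv[...,0]<8)|(hsv[...,0]>172))&(hsv[...,1]>120)&(hsv[...,2]>60); m[:200]=0;m[250:]=0;m[:,:300]=0;m[:,350:]=0
y,x=np.nonzero(m); print("block",len(x),[ (onz(d,u,v,.115)*1000).round(1) for u,v in((x.mean(),y.mean()),)])
```

```text
t 27.4 tcp [580.5 255.6 259.9] psi -92.8 tilt [-0.001 -0.001] gap 51.1 F [-0.8 -0.3 -0.1] q6 1.95
turn z 0.1 then shift [1.000e-01 2.702e+02 1.374e+02]
block 346 [array([565. , -14.2, 115. ])]
```

View pics/m5.png

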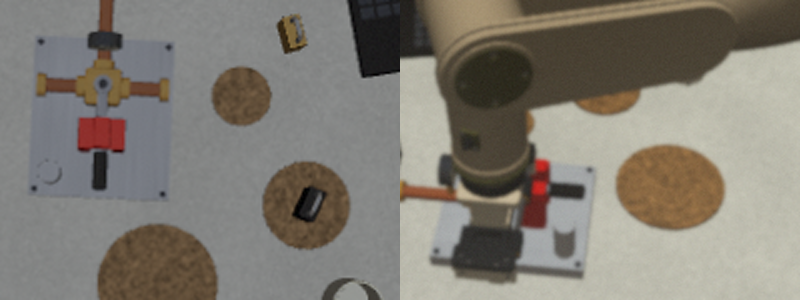

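The final view shows the block seated over the lever at (101,133), the lever straight and the padlock upright on the middle mat at (310,203). The canister is in place and the arm is clear of everything.

```bash
python3 -c "
from h import *
print(finish_job())"
```

```text
the job is handed in; nothing more can be done
None
```

The job is handed in at about 27 s of the 72 s: the padlock stands upright on the middle-sized cork mat, the lever is at off (measured within about 0.2°), and the lockout block is pressed into its pockets with its shoulders on the plate; no verdict came back.

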